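# Snap the lid of the fittings box shut all round

### The arm

A 6-joint arm with a two-finger parallel gripper is mounted at the origin on the work surface. World frame = base frame: x ahead of the robot, y to its left, z up, the work surface at z = 0. Lengths are in m, angles in rad, forces in N, time in s.
With the tool pointing down it reaches from about 0.3 to 0.85 m from the base axis. Payload 5.4 kg.
Tool frame: the origin (TCP) lies on the centre line of the jaws, within the pads' length; the fingertips stand 17 mm ahead of it and the grasp point (between the pads) lies 2 mm behind it; z points along the fingers, x is the direction in which the jaws open and shut, and the axes are right-handed (so a half turn about z gives the same grasp; the last joint's range is limited). The gripper opens to 85 mm and grips with 20 to 120 N. Pads are 22 mm wide; open, the fingers measure 114 mm over their backs; the gripper's body (76 mm by 85 mm) begins 54 mm behind the grasp point. The pads swing forward as they close: fully open they stand 13 mm farther back than shut.
Start: joints at [0.98, 0.158, 1.597, -0, 1.386, -0.21], TCP at [0.214, 0.534, 0.248] pointing down, gripper open.
Joint ranges: [-2.91, 2.91], [-0.94, 2.29], [0.18, 2.7], [-1.29, 4.43], [0.17, 2.64], [-3, 3]. Speed limits (rad/s): [2.57, 2.57, 3.14, 3.14, 3.14, 3.14].

### API

Orientations are given as a unit quaternion [w, x, y, z].
In Python, from plant import observe, grab_frame, get_calibration, job_done gives the robot as it stands. The module is installed in compiled form; this text tells all that it offers.
- The arm moves only by the shell command python3 -m pendant 'ROWS' [FORCE]. ROWS is a JSON object of lists of equal length, an entry for each row: "rot": the turn, a rotation vector about the tool's x, y, z in rad, a list of three; "translation": the shift along the tool's x, y, z in m, a list of three; "fingers": the finger opening in m, from 0 to 0.0854. In form: {"rot": [[wx, wy, wz], ...], "translation": [[dx, dy, dz], ...], "fingers": [fingers, ...]}. A call has 1 to 12 rows; each row is the pose to reach, as a shift and turn from the pose commanded when the call began, along the tool's axes at that moment; what a row does not reach only later rows make up. A row lasts 1/8 s, in which the tool goes at most 62.5 mm and 10.7 degrees, less where a joint would pass 70% of its speed; a pose out of reach is approached as far as the arm can. A call with a gripper value outside its range is refused whole. The fingers move at their own pace and stop on an object; FORCE is the grip in N (left out, the last holds). Time passes only in rows, so rows that repeat a pose let the fingers close. It gives the time, the measured TCP pose, the force and the opening at its end, in the units of the state.
- observe(): the state, without advancing time (a new reading comes with each control period).
- grab_frame(name): name is "scene" or "top" or "wrist"; returns (picture, depth): 384x512x3 uint8, red, green, blue; 384x512 float32, m along the optical axis (not along the pixel's ray), 0 where there is no reading.
- get_calibration(name): a dict with "fx", "fy", "cx", "cy" (pixels), "eye" and "orientation" of the camera in the world. Camera axes: x right, y down, z forward; pixel columns grow to the right and rows downward; lengths in m; the calibration is good to about 2 mm. A picture is of the moment at which its call begins: read the wrist's pose just before it. get_calibration takes no time and is no camera call; for the wrist camera it gives the pose at the moment of the call.
- job_done(): hands the job in, once; it reports no verdict.
The state is a dict: "time_s": time; "joints": joint angles; "dq": joint speeds; "effort": joint torques, N m; "position": TCP position; "eef_rot": TCP orientation; "contact_force": force on the tool from outside, world axes, zero at the start; "ft_torque": the same for the moment, N m; "grip_width": finger opening in m.
Only numpy, scipy, OpenCV 4.12 (cv2) and the standard library are available. Lean on these libraries where they do the work, as an engineer would, in place of code of your own. Each camera call takes 0.05 s, during which the arm holds its last target.

### The job

The lid of the white plastic box on the cutting mat is on but not snapped: its rim stands up on all four sides. With the fingertips, press the rim down on each side until every section has clicked fully shut. The box stays standing where it is, neither picked up nor shoved along, and the things around it are left alone.

Things in the scene. Friction and masses are not known exactly. Their poses are not given: they have to be found in the camera images.
- box: loose white plastic storage box with a grey snap-fit lid, standing upright and full of metal fittings (about 0.8 kg), 120 mm (x) by 170 mm (y) outside. Origin at the centre of its underside, on the table; z up. The lid's rim is four separate sections, one per side, which each move straight down 7 mm: top face 73 mm above the table when open, 66 mm when shut. The sunken middle panel of the lid (62 mm high) and the low corners between the sections (63 mm) never move.
- rim_near_top (a point): middle of the top face of the rim section on the -x long side of the box, 53 mm from its centre; 129 mm along box y, 22 mm wide. It moves with the section; its axes are those of the box.
- rim_far_top (a point): middle of the top face of the rim section on the +x long side of the box, 53 mm from its centre; 129 mm along box y, 22 mm wide. It moves with the section; its axes are those of the box.
- rim_left_top (a point): middle of the top face of the rim section on the +y short side of the box, 78 mm from its centre; 79 mm along box x, 22 mm wide. It moves with the section; its axes are those of the box.
- rim_right_top (a point): middle of the top face of the rim section on the -y short side of the box, 78 mm from its centre; 79 mm along box x, 22 mm wide. It moves with the section; its axes are those of the box.
- rim_near (a joint): how far the near rim section has been pressed down, m: 0 = standing open, 0.007 = clicked shut. It resists with about 9 N at first, less and less until it goes over centre half-way down (0.0035), then snaps down by itself and stays shut; let go of before that, it springs up again.
- rim_far (a joint): how far the far rim section has been pressed down, m: 0 = standing open, 0.007 = clicked shut. It resists with about 9 N at first, less and less until it goes over centre half-way down (0.0035), then snaps down by itself and stays shut; let go of before that, it springs up again.
- rim_left (a joint): how far the left rim section has been pressed down, m: 0 = standing open, 0.007 = clicked shut. It resists with about 9 N at first, less and less until it goes over centre half-way down (0.0035), then snaps down by itself and stays shut; let go of before that, it springs up again.
- rim_right (a joint): how far the right rim section has been pressed down, m: 0 = standing open, 0.007 = clicked shut. It resists with about 9 N at first, less and less until it goes over centre half-way down (0.0035), then snaps down by itself and stays shut; let go of before that, it springs up again.
- spool: bystander: standing spool of cream thread, 38 mm across, 55 mm high; origin at the centre of its underside
- jar: bystander: closed paste jar, 58 mm across, 70 mm high; origin at the centre of its underside
- folder: bystander: flat cream bone folder lying on the table, 150 mm long (its y axis), 22 mm wide, 6 mm thick; origin at the centre of its underside
There are look-alikes about, which are no part of the job. There is more than one size of the box; the one meant has the size given above.

How it is judged:
At the end, for the whole second after the job is handed in: All four rim sections are pressed down more than 5.5 of their 7 mm and stay so; the box is at rest, upright within 0.05 rad and within 30 mm of where it stood; spool, jar and bone folder are within 30 mm of where they stood (value of joint each of rim_near, rim_far, rim_left, rim_right above 0.0055 m and linear speed of box below 0.01 m/s and angle between box's own z axis and vertical below 0.05 rad and distance of each of box, spool, jar, folder from where it was at the start of the episode below 0.03 m); the robot touches nothing.
It fails at once if the box is pressed with the arm or the gripper body instead of the fingers (contact force between the arm and box above 5 N).
It fails at once if the box is lifted (15 mm) or tipped (0.2 rad) (height (world z) of box above 0.015 m or angle between box's own z axis and vertical above 0.2 rad).
It fails at once if the box is shoved more than 30 mm (distance of box from where it was at the start of the episode above 0.03 m).
It fails at once if a bystander is moved more than 30 mm, lifted or knocked over (distance of any of spool, jar, folder from where it was at the start of the episode above 0.03 m or angle between any of spool, jar, folder's own z axis and vertical above 0.5 rad).
It also fails if it takes over 38 s, if anything falls off the work surface, if the arm or the gripper's body presses on something with over 40 N, if the wrist force passes 120 N, or if a joint passes its speed limit or range.

## Working session

There is one attempt and no reset: what is moved stays moved. The work goes in short steps, Python scripts to look and compute and a shell command to move; the robot and the scene stay as the last step left them, time stands still between calls to the robot, and variables do not carry over. Pictures are saved under pics/ and viewed, and the job is handed in when it is done.

```bash
mkdir -p pics; python3 - <<'E'
from plant import *
import cv2,numpy as np
print(observe())
for n in("scene","top"):
    p,d=grab_frame(n); np.savez(f"pics/{n}0.npz",p=p,d=d); cv2.imwrite(f"pics/{n}0.png",p[:,:,::-1]); print(n,get_calibration(n))
E
```

```text
{'time_s': 0.0, 'joints': array([ 9.79926275e-01,  1.59049790e-01,  1.59825715e+00, -1.21212104e-05,
        1.38619428e+00, -2.10104043e-01]), 'dq': array([-0.00041961,  0.00146348,  0.00031686, -0.00014619, -0.00253605,
       -0.00084023]), 'effort': array([ 2.88762240e-04, -3.96014464e+01, -3.31429982e+01, -2.26648544e-04,
        8.43672868e-03,  4.54301663e-07]), 'position': array([0.21338439, 0.53331831, 0.24730397]), 'eef_rot': array([ 3.63832488e-04,  8.28138998e-01,  5.60521979e-01, -8.82224930e-04]), 'contact_force': array([-0.32709976,  0.32540086,  1.40948136]), 'ft_torque': array([-0.03294652, -0.01747327, -0.00980969]), 'grip_width': 0.0853564829129246}
scene {'fx': 384.2251448178386, 'fy': 384.2251448178386, 'cx': 256.82435496751214, 'cy': 190.49347315149205, 'eye': array([ 1.07565394, -0.40429402,  0.82361638]), 'orientation': array([-0.31398527,  0.83850508,  0.41772669, -0.15435962])}
top {'fx': 407.2020127229907, 'fy': 407.2020127229907, 'cx': 256.09532652806945, 'cy': 184.1813537758341, 'eye': array([ 0.49359793, -0.02836753,  1.06398661]), 'orientation': array([ 0.03930315, -0.69722193,  0.71560102, -0.01587509])}
```

View pics/scene0.png

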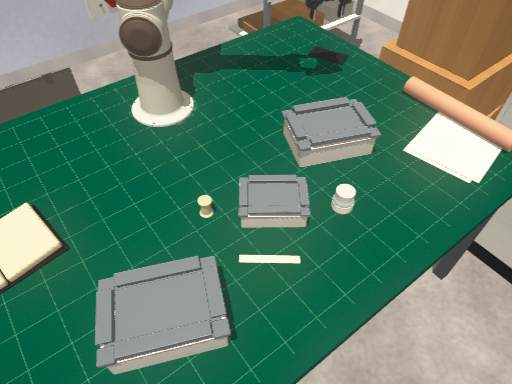

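View pics/top0.png

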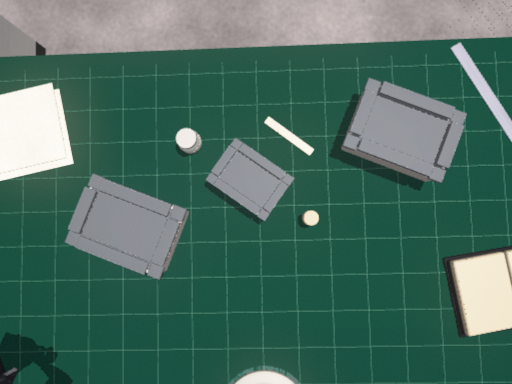

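Candidates for the box in the top view are left (127,226), middle (250,180) and right (404,130). The middle one looks like 120x170, next to the jar (188,140), spool (311,218) and folder (289,136). I'll measure all three.

```bash
cat > h.py <<'E'
import numpy as np,cv2
from scipy.spatial.transform import Rotation as R
def rot(q): return R.from_quat([q[1],q[2],q[3],q[0]]).as_matrix()
def cloud(d,c):
    v,u=np.mgrid[:d.shape[0],:d.shape[1]]
    P=np.stack([(u-c['cx'])/c['fx']*d,(v-c['cy'])/c['fy']*d,d],-1)
    return P@rot(c['orientation']).T+c['eye']
E
python3 - <<'E'
from h import *; from plant import get_calibration
for n in ("top","scene"):
    z=np.load(f"pics/{n}0.npz");p,d=z['p'],z['d'];c=get_calibration(n);W=cloud(d,c)
    np.set_printoptions(precision=4,suppress=True)
    if n=="top":
        m=((W[...,2]>.045)&(W[...,2]<.12)&(d>0)).astype(np.uint8)
        k,l,s,ce=cv2.connectedComponentsWithStats(m)
        for i in range(1,k):
            if s[i,4]<150: continue
            P=W[l==i]; r=cv2.minAreaRect((P[:,:2]*1000).astype(np.float32)); print(ce[i],s[i,4],r,np.percentile(P[:,2],[5,50,95]))
    else:
        for uv in [(205,200),(344,190),(270,259),(274,200)]: print(uv,W[uv[1],uv[0]])
z=np.load("pics/top0.npz")['p']
cv2.imwrite("pics/crop.png",cv2.resize(z[100:260,150:350,::-1],None,fx=4,fy=3.75,interpolation=cv2.INTER_CUBIC))
z=np.load("pics/top0.npz")
W=cloud(z['d'],get_calibration("top"))
for uv in [(250,180),(188,140),(311,218),(289,136),(275,170)]: print(uv,W[uv[1],uv[0]])
E
```

```text
[405.6898 129.829 ] 8068 ((692.5223388671875, -356.918212890625), (250.51470947265625, 181.08316040039062), 66.96870422363281) [0.0845 0.0894 0.1047]
[186.8556 138.9029] 381 ((691.2427978515625, 174.5086669921875), (51.930152893066406, 49.66938781738281), 43.375282287597656) [0.0484 0.0708 0.0737]
[249.9038 178.9165] 3774 ((585.7984008789062, 18.943443298339844), (179.41128540039062, 130.01998901367188), 53.50666427612305) [0.0605 0.0648 0.0761]
[125.1682 226.5049] 7800 ((478.4720153808594, 321.57501220703125), (250.2738037109375, 180.71897888183594), 67.88713836669922) [0.0843 0.0889 0.1041]
[311.1522 217.9022] 184 ((485.8821716308594, -128.78338623046875), (34.67724609375, 34.37263107299805), 88.32483673095703) [0.0531 0.0563 0.0589]
(205, 200) [ 0.4893 -0.1261  0.0535]
(344, 190) [0.69   0.1757 0.0689]
(270, 259) [ 0.7078 -0.0822  0.0072]
(274, 200) [0.6036 0.0113 0.064 ]
(250, 180) [0.5827 0.0185 0.0673]
(188, 140) [0.6874 0.171  0.0657]
(311, 218) [ 0.4859 -0.1286  0.0578]
(289, 136) [ 0.7016 -0.0839  0.0041]
(275, 170) [ 0.6046 -0.0435  0.077 ]
```

View pics/crop.png

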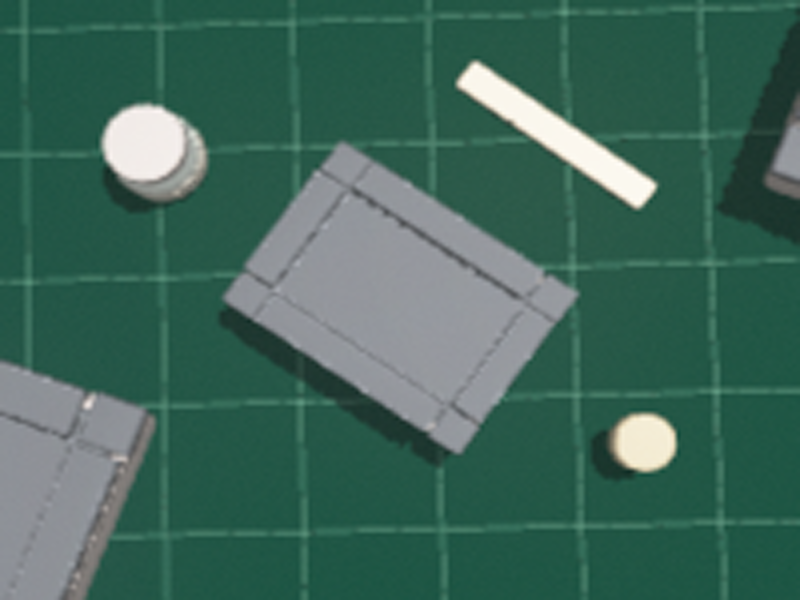

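The middle box measures about 179x130 mm over the lid (two 64 mm and 89 mm half-sizes, as described), so it is the right one; the others are about 250x181. Its centre is about (0.586, 0.019) and its y axis points 53.5° from world x. I'll move above it with the fingers closed and the jaws aligned with the long side.

```bash
python3 -m pendant '{"rot":[[0,0,0.256],[0,0,0.256],[0,0,0.256],[0,0,0.256],[0,0,0.256],[0,0,0.256],[0,0,0.256],[0,0,0.256],[0,0,0.256],[0,0,0.256],[0,0,0.256],[0,0,0.256]],"translation":[[-0.339,0.537,0],[-0.339,0.537,0],[-0.339,0.537,0],[-0.339,0.537,0],[-0.339,0.537,0],[-0.339,0.537,0],[-0.339,0.537,0],[-0.339,0.537,0],[-0.339,0.537,0],[-0.339,0.537,0],[-0.339,0.537,0],[-0.339,0.537,0]],"fingers":[0,0,0,0,0,0,0,0,0,0,0,0]}' 30
python3 - <<'E'
from plant import *
from h import *
np.set_printoptions(precision=4,suppress=True)
o=observe();print(o['position'],o['eef_rot'],o['contact_force'],o['joints'])
c=get_calibration("wrist");p,d=grab_frame("wrist");cv2.imwrite("pics/w1.png",p[:,:,::-1])
W=cloud(d,c);m=((W[...,2]>.045)&(W[...,2]<.12)&(d>0)).astype(np.uint8)
k,l,s,ce=cv2.connectedComponentsWithStats(m)
for i in range(1,k):
    if s[i,4]<500: continue
    P=W[l==i];print(ce[i],s[i],cv2.minAreaRect((P[:,:2]*1000).astype(np.float32)),np.percentile(P[:,2],[5,50,95]))
E
```

```text
time_s: 1.6
position: [0.5859, 0.0194, 0.2476]
eef_rot: [-0.001, 0.893, 0.45, -0.001]
contact_force: [0.2, -0.2, -0.5]
grip_width: -0.0001
[0.5859 0.0194 0.2476] [-0.0006  0.8931  0.4498 -0.0005] [ 0.2237 -0.2412 -0.4715] [-0.1731  0.1889  1.5638  0.0004  1.3905 -1.1061]
[256.9869 168.1316] [  163   105   189   130 23049] ((584.2818603515625, 20.780250549316406), (180.2405242919922, 129.18246459960938), 53.341880798339844) [0.06   0.062  0.0729]
[445.1863 163.4392] [ 413  138   64   53 2646] ((689.8489379882812, 176.24362182617188), (50.748592376708984, 50.152496337890625), 54.042327880859375) [0.0484 0.0688 0.0702]
[ 84.8419 177.483 ] [  66  160   38   36 1031] ((484.5341796875, -127.4588623046875), (36.961997985839844, 36.54332733154297), 22.629032135009766) [0.0524 0.054  0.0553]
```

View pics/w1.png

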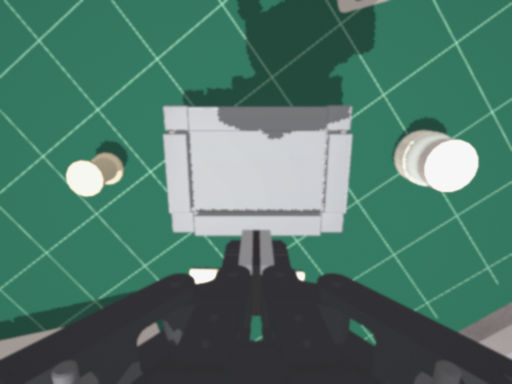

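The wrist view shows the box centred at (257,168), all four rims proud, the jar at (440,165) and the spool at (95,173). The refined centre is (0.585, 0.020). Tool x now lies along box +y and tool y along box +x. I'll start with the far section, descending in steps.

```bash
python3 -m pendant '{"rot":[[0,0,0],[0,0,0],[0,0,0],[0,0,0],[0,0,0],[0,0,0],[0,0,0],[0,0,0],[0,0,0],[0,0,0]],"translation":[[0,0.052,0.04],[0,0.052,0.09],[0,0.052,0.14],[0,0.052,0.14],[0,0.052,0.15],[0,0.052,0.155],[0,0.052,0.158],[0,0.052,0.16],[0,0.052,0.161],[0,0.052,0.161]],"fingers":[0,0,0,0,0,0,0,0,0,0]}'; python3 -m pendant '{"rot":[[0,0,0],[0,0,0],[0,0,0],[0,0,0]],"translation":[[0,0,0.001],[0,0,0.002],[0,0,0.003],[0,0,0.003]],"fingers":[0,0,0,0]}'
```

```text
time_s: 2.9
position: [0.6287, -0.0115, 0.089]
eef_rot: [0.0, 0.893, 0.45, 0.001]
contact_force: [-2.3, 1.0, 5.7]
grip_width: -0.0
time_s: 3.4
position: [0.6278, -0.0115, 0.0839]
eef_rot: [-0.0, 0.893, 0.45, -0.0]
contact_force: [0.1, -0.7, 0.3]
grip_width: 0.0
```

Contact began at tip height ~72 mm with 5.7 N, then the force fell away: it went over centre. I'll press slightly further to seat it, then lift.

```bash
python3 -m pendant '{"rot":[[0,0,0],[0,0,0],[0,0,0]],"translation":[[0,0,0.001],[0,0,0.002],[0,0,0.002]],"fingers":[0,0,0]}'; python3 -m pendant '{"rot":[[0,0,0],[0,0,0],[0,0,0],[0,0,0],[0,0,0],[0,0,0]],"translation":[[0,0,-0.02],[0,0,-0.03],[0,-0.05,-0.03],[0,-0.106,-0.03],[0,-0.106,-0.03],[0,-0.106,-0.02]],"fingers":[0,0,0,0,0,0]}'
```

```text
time_s: 3.78
position: [0.6281, -0.0115, 0.083]
eef_rot: [0.0, 0.893, 0.45, -0.0]
contact_force: [-2.8, -0.0, 5.4]
grip_width: -0.0
time_s: 4.53
position: [0.5447, 0.0513, 0.1039]
eef_rot: [0.001, 0.893, 0.45, 0.002]
contact_force: [0.7, 0.5, 0.2]
grip_width: 0.0003
```

```bash
python3 -m pendant '{"rot":[[0,0,0],[0,0,0],[0,0,0],[0,0,0],[0,0,0],[0,0,0],[0,0,0],[0,0,0]],"translation":[[0,0,0.008],[0,0,0.011],[0,0,0.014],[0,0,0.016],[0,0,0.018],[0,0,0.019],[0,0,0.02],[0,0,0.02]],"fingers":[0,0,0,0,0,0,0,0]}';  python3 -m pendant '{"rot":[[0,0,0],[0,0,0],[0,0,0],[0,0,0],[0,0,0],[0,0,0]],"translation":[[0,0,-0.02],[0,0,-0.03],[0.04,0.03,-0.03],[0.078,0.053,-0.03],[0.078,0.053,-0.03],[0.078,0.053,-0.02]],"fingers":[0,0,0,0,0,0]}'
```

```text
time_s: 5.52
position: [0.5429, 0.0516, 0.083]
eef_rot: [0.0, 0.893, 0.45, -0.0]
contact_force: [-3.2, 0.0, 5.7]
grip_width: 0.0002
time_s: 6.28
position: [0.632, 0.0827, 0.1024]
eef_rot: [0.0, 0.893, 0.45, 0.0]
contact_force: [-0.3, -0.1, 0.7]
grip_width: -0.0
```

```bash
python3 -m pendant '{"rot":[[0,0,0],[0,0,0],[0,0,0],[0,0,0],[0,0,0],[0,0,0],[0,0,0],[0,0,0]],"translation":[[0,0,0.008],[0,0,0.011],[0,0,0.014],[0,0,0.016],[0,0,0.018],[0,0,0.019],[0,0,0.02],[0,0,0.02]],"fingers":[0,0,0,0,0,0,0,0]}';  python3 -m pendant '{"rot":[[0,0,0],[0,0,0],[0,0,0],[0,0,0],[0,0,0],[0,0,0],[0,0,0]],"translation":[[0,0,-0.02],[0,0,-0.03],[-0.05,0,-0.03],[-0.1,0,-0.03],[-0.156,0,-0.03],[-0.156,0,-0.03],[-0.156,0,-0.02]],"fingers":[0,0,0,0,0,0,0]}'
```

```text
time_s: 7.28
position: [0.6319, 0.0828, 0.083]
eef_rot: [0.0, 0.893, 0.45, -0.0]
contact_force: [-2.6, 0.3, 5.8]
grip_width: 0.0003
time_s: 8.15
position: [0.5406, -0.043, 0.1037]
eef_rot: [0.001, 0.893, 0.45, 0.002]
contact_force: [1.2, 0.3, 0.1]
grip_width: 0.0
```

```bash
python3 -m pendant '{"rot":[[0,0,0],[0,0,0],[0,0,0],[0,0,0],[0,0,0],[0,0,0],[0,0,0],[0,0,0]],"translation":[[0,0,0.008],[0,0,0.011],[0,0,0.014],[0,0,0.016],[0,0,0.018],[0,0,0.019],[0,0,0.02],[0,0,0.02]],"fingers":[0,0,0,0,0,0,0,0]}';  python3 -m pendant '{"rot":[[0,0,0],[0,0,0],[0,0,0],[0,0,0],[0,0,0],[0,0,0],[0,0,0]],"translation":[[0,0,-0.02],[0,0,-0.05],[0.04,0,-0.1],[0.078,0,-0.15],[0.078,0,-0.17],[0.078,0,-0.17],[0.078,0,-0.17]],"fingers":[0,0,0,0,0,0,0]}'
```

```text
time_s: 9.15
position: [0.5392, -0.0426, 0.083]
eef_rot: [-0.0, 0.893, 0.45, -0.0]
contact_force: [-2.0, 0.9, 5.6]
grip_width: -0.0001
time_s: 10.02
position: [0.5845, 0.0199, 0.2505]
eef_rot: [-0.001, 0.893, 0.45, -0.001]
contact_force: [-0.2, 0.2, 0.1]
grip_width: 0.0
```

```bash
cat > chk.py <<'E'
import sys
from plant import *
from h import *
np.set_printoptions(precision=4,suppress=True)
tag=sys.argv[1]
o=observe();print(o['time_s'],o['position'],o['contact_force'])
for n in("wrist","scene"):
    c=get_calibration(n);p,d=grab_frame(n);cv2.imwrite(f"pics/{n}{tag}.png",p[:,:,::-1]);W=cloud(d,c)
    if n=="wrist":
        m=((W[...,2]>.045)&(W[...,2]<.12)&(d>0)).astype(np.uint8)
        k,l,s,ce=cv2.connectedComponentsWithStats(m)
        for i in range(1,k):
            if s[i,4]<500: continue
            P=W[l==i];print(ce[i],s[i,4],cv2.minAreaRect((P[:,:2]*1000).astype(np.float32)))
    a=np.radians(53.4);ex=np.array([np.sin(a),-np.cos(a)]);ey=np.array([np.cos(a),np.sin(a)])
    Q=W[...,:2]-[.5848,.0200];x=Q@ex;y=Q@ey;h=W[...,2]
    g=lambda cx,cy,rx,ry:(d>0)&(abs(x-cx)<rx)&(abs(y-cy)<ry)&(h>.04)&(h<.1)
    for nm,a4 in dict(near=(-.053,0,.007,.055),far=(.053,0,.007,.055),left=(0,.078,.03,.007),right=(0,-.078,.03,.007),panel=(0,0,.03,.05)).items():
        k=g(*a4);print(n,nm,k.sum(),np.median(h[k]) if k.any() else None)
E
python3 chk.py 2
```

```text
10.025 [0.5845 0.0199 0.2505] [-0.1999  0.1696  0.08  ]
[257.508  168.3964] 22018 ((584.281005859375, 20.627426147460938), (179.96041870117188, 128.490966796875), 53.452972412109375)
[444.1216 164.5085] 2590 ((690.3731689453125, 176.1445770263672), (51.52561950683594, 50.51191711425781), 13.576971054077148)
[ 87.0946 178.0936] 1015 ((484.9652099609375, -127.67118835449219), (36.611915588378906, 37.58729934692383), 18.539390563964844)
wrist near 1722 0.06511075405835173
wrist far 1282 0.06517571005262149
wrist left 805 0.06504610211407819
wrist right 811 0.06508026398276934
wrist panel 5708 0.061125837176981196
scene near 156 0.06587654906508494
scene far 200 0.06568890872841393
scene left 95 0.06593551604000547
scene right 87 0.065990641562654
scene panel 685 0.06182990616075257
```

View pics/wrist2.png

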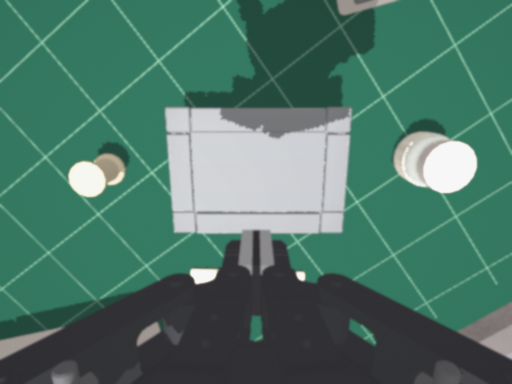

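View pics/scene2.png

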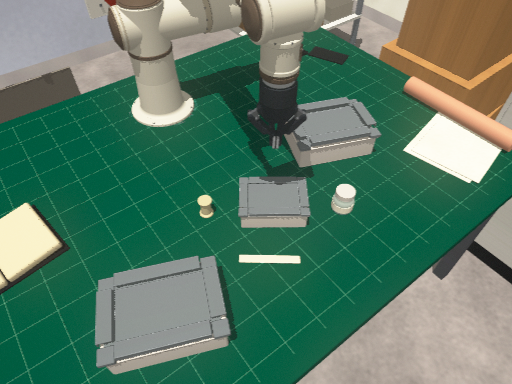

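The wrist view shows the lid flat and closed at (257,168), with the spool and jar unmoved. The scene view shows the arm clear of everything, and the box (274,200) and folder (270,259) in place. All four rims are 4 mm above the panel, which matches 66 mm, i.e. shut.

```bash
python3 -c "
from plant import *
print(job_done())"
```

```text
the job is handed in; nothing more can be done
None
```

I pressed all four rim sections of the 120x170 box shut with the closed fingertips, in the order far, near, left, right. Then I lifted clear and handed the job in at about 10 s of the 38 s allowed.

- **Rims:** in the last checks all four sections stood at 65.0–66.0 mm in both the wrist and scene cameras, about 4 mm above the fixed panel, which is the shut height.
- **Forces:** the highest wrist force reported was about 6–7 N. Those readings come only at the end of each move, so brief peaks in between were not seen.
- **Box:** its measured centre shifted by less than 0.5 mm and it looked upright.
- **Bystanders:** the jar and spool measured within 1 mm of where they stood. The folder was checked by eye only and looked unmoved.
- **Disagreements:** the two cameras differ by 0.5–1 mm in height, within the 2 mm calibration, and no check failed. `job_done()` gives no verdict, so I have no confirmation of the result.

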